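# Shut the spring-locked lid of the spectacle holder

### The job

The sliding lid of the wooden spectacle holder stands partly open and a spring catch keeps it from closing. With the fingertips press the red catch bar well down and, keeping it down all the way, push the lid's upright tab along with the outside of the fingers until the lid is fully shut; then let go, so that the catch springs up and locks the lid. Push the tab only from behind (do not pinch it or press on its white front), and leave the steel glass, the green bowl and the yellow tube box where they stand.

Things in the scene. Friction and masses are not known exactly. Their poses are not given: they have to be found in the camera images.
- holder: Wooden spectacle holder, fixed on the stool: open box 84 (its x) x 180 (its y) x 34 mm high, spectacles inside. Origin: centre of the box's underside on the stool top; z up. The lid shuts towards its +y. On its +x side (x 42 to 88, y -109 to 59 mm) a housing carries the red catch bar; its end walls are 26 mm high, 6 mm thick, beyond the bar's ends (y below -103, above 53).
- lid (a joint): How far the lid is open, m: 0 fully shut (a stop), growing as it slides to the holder's -y, at most 0.080; starts between 0.035 and 0.075. The lid is a wooden plate 84 x 176 x 6 mm, top 41 mm above the stool, overhanging the box's -y end while open. It cannot be lifted off, stays where it is left and needs about 1 N to slide.
- tab_push (a point): Centre of the rear (-y) face of the lid's upright dark wooden tab; push here towards the holder's +y. Axes as the holder's. The tab stands over the catch bar: holder's x 42 to 88 mm, 34 to 64 mm above the stool, 4 mm above the released bar; 12 mm thick with its white front. In the holder's frame: x 70, y 31 minus the opening, z 49 mm.
- tab_front: White plastic plate 4 mm thick, the front (+y) side of the tab, 46 mm wide and 30 mm high, not to be pressed. Its origin is the lid's origin: the holder's origin shifted by the lid's opening to -y.
- catch (a joint): How far the red catch bar is pressed down, m: 0 released (up), 0.009 at its stop. A spring resists with 2.5 N at 0 to 7 N at the stop and lifts the bar again when it is let go. The bar stays level wherever along it one presses.
- catch_pad (a point): Top face of the red catch bar, half-way along, mid-lane. Holder frame: x 70, y -25, z 30 mm when released. The bar is 148 mm long (y -99 to 49); the free lane for fingertips is 35 mm wide (x 52 to 87) and runs its whole length, under the tab. Beside the lane at the box side (x 46 to 52) a steel nose stands 7 mm above the bar at y -22.5 to -12.5.
- glass: Steel drinking glass, loose, 72 mm across, 95 mm high, upright. Origin: centre of its underside.
- bowl: Green ceramic bowl of hair pins, loose, 110 mm across, 45 mm high. Origin: centre of its underside.
- tubebox: Yellow tube-shaped plastic box with snap lid, loose, standing upright, 47 mm across, 86 mm high. Origin: centre of its underside.
- lug (a point): Centre of the small dark lug on the lid's +x side, 10 mm long along y. It meets the catch's steel nose when the lid is about 0.022 open, unless the bar is at least 5 mm down. With the lid shut the lug has just passed the nose, which then springs up behind it. Holder frame: x 48, y -5 mm minus the opening, z 37.

How it is judged (in metres and radians):
On the way, in this order (a step that is already met when the one before it is completed fails the run):
1. the fingers hold the catch bar down while the lid is still open (value of joint catch above 0.006 m and value of joint lid above 0.023 m and contact force between the fingers and catch above 0.5 N), for 0.15 s.
2. the lid has been pushed fully shut with the catch bar still held down (value of joint catch above 0.0045 m and value of joint lid below 0.004 m and contact force between the fingers and catch above 0.5 N), for 0.1 s.
At the end, for the whole second after the job is handed in: The lid is shut to within 4 mm, the catch bar is up again (within 2 mm of released) behind the lid's lug, and the glass, bowl and tube box stand within 15 mm of where they started (value of joint lid below 0.004 m and value of joint catch below 0.002 m and distance of each of glass, bowl, tubebox from where it was at the start of the episode below 0.015 m); the robot touches nothing.
It fails at once if the tab was pinched or its white front was pressed (contact force between the fingers and tab_front above 2 N).
It fails at once if a bystander was pushed, lifted or carried (distance of any of glass, bowl, tubebox from where it was at the start of the episode above 0.02 m).
It fails at once if a bystander was tipped (angle between any of glass, bowl, tubebox's own z axis and vertical above 0.4 rad).
It also fails if it takes over 42 s, if anything falls off the work surface, if the arm or the gripper's body presses on something with over 40 N, if the wrist force passes 120 N, or if a joint passes its speed limit or range.

### The arm

A 6-joint arm with a two-finger parallel gripper is mounted at the origin on the work surface. World frame = base frame: x ahead of the robot, y to its left, z up, the work surface at z = 0. Lengths are in mm, angles in rad, forces in N, time in s.
With the tool pointing down it reaches from about 400 to 925 mm from the base axis. Payload 12.5 kg.
Tool frame: the origin (TCP) lies midway between the tips of the shut fingers; the grasp point (between the pads) lies 19 mm behind it (env.grip_depth is the distance from the TCP to the grasp point, in mm); z points along the fingers, y is the line along which they close (so a half turn about z gives the same grasp; the last joint's range is limited). The gripper opens to 95 mm and grips with 3 to 60 N. Pads are 20 mm wide; open, the fingers measure 119 mm over their backs; the gripper's body (75 mm by 180 mm) begins 59 mm behind the grasp point.
Start: joints at [-0.106, 0.491, 1.559, -0, 1.092, -0.106], TCP at [625.021, 0.021, 177.561] pointing down, gripper open.
Joint ranges: [-3.1, 3.1], [-0.84, 2.19], [0.05, 2.79], [-1.13, 4.28], [0.06, 2.93], [-2.69, 2.69]. Speed limits (rad/s): [2.22, 2.22, 2.79, 3.14, 3.14, 3.14].

### API

Orientations are given as [roll, pitch, yaw] about the fixed x, y, z axes, in that order (R = Rz(yaw) Ry(pitch) Rx(roll)).
In Python, from cell import monitor, viewer, order, env gives the robot as it stands.
- The arm moves only by the tool move_arm, never from a script. Its argument "moves" is one flat list of numbers, 4 for each row, row after row: the shift along the tool's x, y, z normalised to -1 to 1, where 1 is 0.15 m, then the turn about the tool's z normalised to -1 to 1, where 1 is pi/2 rad. A call has 1 to 10 rows; each row shifts and turns the commanded pose from where the row before left it, along the tool's axes as they then stand; what a row does not reach is not made up. A row lasts 1/8 s, in which the tool goes at most 62.5 mm and 10.7 degrees, less where a joint would pass 70% of its speed; a pose out of reach is approached as far as the arm can. A call with a number of a shift or a turn outside -1 to 1 is refused whole. A call with a gripper value outside its range is refused whole. "claw" is the finger opening in mm, from 0 to 95.1, set as the call begins (left out, the last holds). The fingers move at their own pace and stop on an object; the grip force is fixed at half the most. Time passes only in rows, so rows that do not move let the fingers close. It gives the time, the measured TCP pose, the force, the opening and the grip force at its end, in the units of the state.
- monitor.state(): the state, without advancing time (a new reading comes with each control period).
- viewer.read_camera(name): name is "scene" or "side" or "wrist"; returns the picture (480x640x3 uint8, red, green, blue); there is no depth.
- viewer.camera_info(name): a dict with "K" (3x3 intrinsics, pixels), "camera_from_world" (4x4, takes a point from world to camera coordinates). Camera axes: x right, y down, z forward; pixel columns grow to the right and rows downward; lengths in mm; the calibration is good to about 2 mm. A picture is of the moment at which its call begins: read the wrist's pose just before it. camera_info takes no time and is no camera call; for the wrist camera it gives the pose at the moment of the call.
- order.job_done(): hands the job in; it is judged then, once.
The state is a dict: "t": time; "joints": joint angles; "qvel": joint speeds; "tau": joint torques, N m; "eef_pos": TCP position; "tcp_rot": TCP orientation; "ft_force": force on the tool from outside, world axes, zero at the start; "moment": the same for the moment, N m; "opening": opening from 0.0 (shut) to 1.0 (fully open); "grip_force": force on a finger pad.
Only numpy, scipy, OpenCV 4.12 (cv2) and the standard library are available. Lean on these libraries where they do the work, as an engineer would, in place of code of your own. Each camera call takes 0.05 s, during which the arm holds its last target. There are 200 camera calls.

## Working session

There is one attempt and no reset: what is moved stays moved. The work goes in short steps, Python scripts to look and compute and a tool call to move; the robot and the scene stay as the last step left them, time stands still between calls to the robot, and variables do not carry over. Pictures are saved under pics/ and viewed, at most 12 in all, crops included, and the job is handed in when it is done.

Besides the shell and the picture viewer there is one more tool, called as name(argument=value, ...), one argument or row to a line, values as JSON. move_arm: Moves the arm, as the interface text tells. Scaled input: -1 to 1 covers 0.15 m each way for a shift and pi/2 rad each way for a turn. Its arguments: {"type":"object","properties":{"moves":{"type":"array"},"claw":{"type":"number"}},"required":["moves"]}

```bash
mkdir -p pics; ls; python3 - <<'E'
from cell import monitor, viewer, order, env
import cv2, numpy as np
print(monitor.state())
ims=[]
for n in ["scene","side","wrist"]:
    im=viewer.read_camera(n); cv2.imwrite(f"pics/{n}0.png",im[:,:,::-1])
    i=viewer.camera_info(n); print(n,np.array(i["K"]).round(1).tolist(),np.array(i["camera_from_world"]).round(3).tolist())
E
```

```text
pics
{'t': 0.0, 'joints': array([-1.05565145e-01,  4.91550964e-01,  1.55945943e+00, -6.54279752e-06,
        1.09170753e+00, -1.05583023e-01]), 'qvel': array([ 0.00109429,  0.00016576,  0.0005609 ,  0.00032609, -0.00033078,
       -0.00069308]), 'tau': array([-9.52334158e-04, -6.12640929e+01, -2.58175153e+01,  6.92750537e-02,
        4.83079045e-02, -1.38641695e-05]), 'eef_pos': array([6.24707104e+02, 7.37383541e-02, 1.76963680e+02]), 'tcp_rot': array([-3.14047304e+00, -1.12817727e-04,  1.57081716e+00]), 'ft_force': array([ 0.59133029, -0.53956788, -0.49583643]), 'moment': array([-0.00634559, -0.00182346, -0.00419572]), 'grip_force': 0.0, 'opening': 1.0029232058208863}
scene [[474.5, 0.0, 315.2], [0.0, 474.5, 245.9], [0.0, 0.0, 1.0]] [[-0.324, 0.946, -0.02, 131.306], [0.727, 0.235, -0.646, -380.224], [-0.606, -0.223, -0.763, 1044.96], [0.0, 0.0, 0.0, 1.0]]
side [[439.6, 0.0, 318.2], [0.0, 439.6, 243.2], [0.0, 0.0, 1.0]] [[0.993, -0.121, -0.0, -568.459], [-0.065, -0.528, -0.847, 119.4], [0.102, 0.84, -0.532, 545.47], [0.0, 0.0, 0.0, 1.0]]
wrist [[340.6, 0.0, 321.8], [0.0, 340.6, 239.7], [0.0, 0.0, 1.0]] [[1.0, -0.0, -0.001, -624.537], [0.0, -0.968, 0.251, -28.231], [-0.001, -0.251, -0.968, 389.944], [0.0, 0.0, 0.0, 1.0]]
```

View pics/scene0.png

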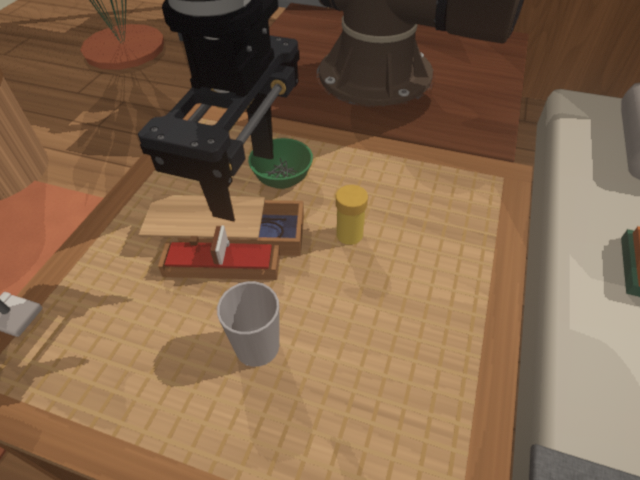

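View pics/side0.png

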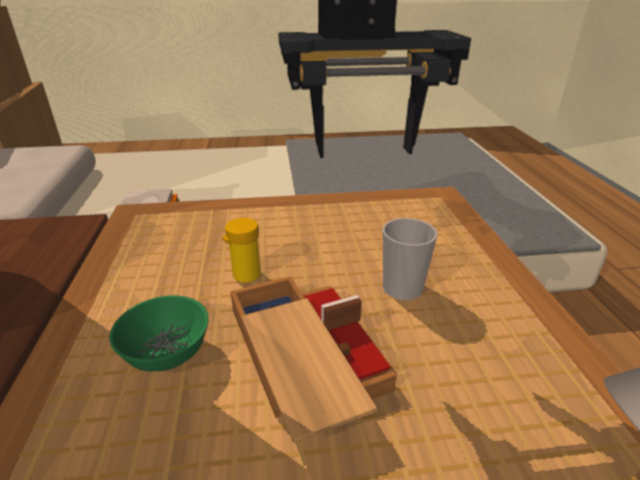

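View pics/wrist0.png

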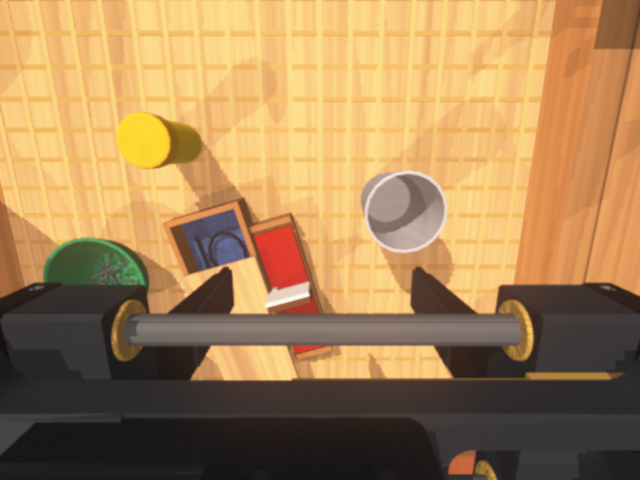

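The three views show the holder with the red bar and the white-fronted tab at wrist pixel (288,294), scene pixel (221,245) and side pixel (342,310). The glass is on the holder's +x side at scene (252,325). The bowl and the yellow tube are on the far side.

```bash
cat > h.py <<'E'
import cv2, numpy as np
from cell import monitor, viewer, order, env
def cast(px,info,z):
    K=np.array(info["K"]);T=np.array(info["camera_from_world"]);R=T[:3,:3];c=-R.T@T[:3,3]
    px=np.atleast_2d(px).astype(float)
    d=np.c_[px,np.ones(len(px))]@np.linalg.inv(K).T@R
    return (c+d*((z-c[2])/d[:,2])[:,None])[:,:2]
def red(im):
    h=cv2.cvtColor(im,cv2.COLOR_RGB2HSV)
    return (((h[...,0]<6)|(h[...,0]>174))&(h[...,1]>190)&(h[...,2]>90)).astype(np.uint8)
def comps(m,mn):
    n,l,s,c=cv2.connectedComponentsWithStats(m)
    return [(l==i) for i in range(1,n) if s[i,4]>=mn]
E
python3 - <<'E'
from h import *
for n in ["scene","side","wrist"]:
    im=cv2.imread(f"pics/{n}0.png")[:,:,::-1].copy(); info=viewer.camera_info(n)
    cs=comps(red(im),60)
    print(n,[ (int(c.sum()),np.argwhere(c).mean(0)[::-1].round()) for c in cs])
    pts=np.vstack([np.argwhere(c)[:,::-1] for c in cs])
    for z in (0,30):
        w=cast(pts,info,z).astype(np.float32); r=cv2.minAreaRect(w); print(z,r,cv2.boxPoints(r).round(1).tolist())
    # white tab
    h=cv2.cvtColor(im,cv2.COLOR_RGB2HSV); 
    x,y={"scene":(221,245),"side":(342,308),"wrist":(288,294)}[n]
    m=((h[...,1]<70)&(h[...,2]>130)).astype(np.uint8); mm=np.zeros_like(m); mm[y-30:y+30,x-30:x+30]=1
    for c in comps(m*mm,20):
        p=np.argwhere(c)[:,::-1]; print("white",len(p),cv2.boxPoints(cv2.minAreaRect(p.astype(np.float32))).round().tolist(),cast(cv2.boxPoints(cv2.minAreaRect(p.astype(np.float32))),info,64).round().tolist())
    m=comps(((h[...,0]>18)&(h[...,0]<32)&(h[...,1]>225)&(h[...,2]>110)).astype(np.uint8),200)
E
```

```text
scene []Traceback (most recent call last):
  File "<stdin>", line 6, in <module>
    return _nx.concatenate(arrs, 0, dtype=dtype, casting=casting)
           ~~~~~~~~~~~~~~~^^^^^^^^^^^^^^^^^^^^^^^^^^^^^^^^^^^^^^^
ValueError: need at least one array to concatenate
```

```bash
python3 - <<'E'
from h import *
for n,(x,y) in {"scene":(190,258),"side":(365,355),"wrist":(280,255)}.items():
    im=cv2.imread(f"pics/{n}0.png")[:,:,::-1].copy();h=cv2.cvtColor(im,cv2.COLOR_RGB2HSV); print(n,h[y,x],im[y,x])
E
sed -i 's/h\[...,1\]>190)&(h\[...,2\]>90/h[...,1]>170)\&(h[...,2]>70/; s/<6)/<8)/' h.py
cat > m.py <<'E'
from h import *
import sys
def run(tag,names):
  for n in names:
    im=cv2.imread(f"pics/{n}{tag}.png")[:,:,::-1].copy(); info=viewer.camera_info(n)
    cs=comps(red(im),60)
    print(n,[ (int(c.sum()),np.argwhere(c).mean(0)[::-1].round().tolist()) for c in cs])
    if not cs: continue
    pts=np.vstack([np.argwhere(c)[:,::-1] for c in cs])
    for z in (0,30):
        w=cast(pts,info,z).astype(np.float32); r=cv2.minAreaRect(w); print(z,np.round(r[0],1),np.round(r[1],1),r[2],cv2.boxPoints(r).round(1).tolist())
    h=cv2.cvtColor(im,cv2.COLOR_RGB2HSV)
    x,y={"scene":(221,245),"side":(342,308),"wrist":(288,294)}[n]
    m=((h[...,1]<70)&(h[...,2]>130)).astype(np.uint8); mm=np.zeros_like(m); mm[y-30:y+30,x-30:x+30]=1
    for c in comps(m*mm,20):
        b=cv2.boxPoints(cv2.minAreaRect(np.argwhere(c)[:,::-1].astype(np.float32)))
        print("white",int(c.sum()),b.round().tolist(),cast(b,info,64).round().tolist())
run("0",["scene","side","wrist"])
E
python3 m.py
```

```text
scene [  3 180 153] [153  54  45]
side [  2 217 159] [159  31  24]
wrist [  3 202 224] [224  62  47]
scene [(972, [189.0, 255.0]), (1003, [247.0, 255.0])]
0 [573.1 -98.2] [ 46.4 156.3] 16.12008285522461 [[529.0999755859375, -29.5], [572.5, -179.6999969482422], [617.0, -166.8000030517578], [573.5999755859375, -16.700000762939453]]
30 [593.6 -82.1] [ 43.9 147.8] 16.120071411132812 [[552.0, -17.200000762939453], [593.0, -159.1999969482422], [635.2000122070312, -147.0], [594.0999755859375, -5.0]]
white 282 [[212.0, 261.0], [221.0, 224.0], [232.0, 227.0], [223.0, 264.0]] [[630.0, -66.0], [566.0, -85.0], [566.0, -68.0], [629.0, -51.0]]
side [(415, [322.0, 299.0]), (1728, [360.0, 350.0])]
0 [599.2 -53.2] [ 43.9 163.8] 16.606428146362305 [[554.7000122070312, 19.0], [601.5, -137.89999389648438], [643.5999755859375, -125.4000015258789], [596.7999877929688, 31.600000381469727]]
30 [592.8 -84.7] [ 40.5 151.2] 16.606338500976562 [[551.7999877929688, -18.0], [595.0, -162.89999389648438], [633.7999877929688, -151.39999389648438], [590.5999755859375, -6.5]]
white 77 [[322.0, 305.0], [357.0, 295.0], 
[... 163 characters left out ...]
, 348.0])]
0 [589.3 -95. ] [ 46.7 161.6] 16.663488388061523 [[543.7000122070312, -24.299999237060547], [590.0999755859375, -179.10000610351562], [634.7999877929688, -165.6999969482422], [588.5, -10.899999618530273]]
30 [592.1 -82.1] [ 43.1 149. ] 16.66345977783203 [[550.0999755859375, -16.899999618530273], [592.7999877929688, -159.60000610351562], [634.0999755859375, -147.3000030517578], [591.2999877929688, -4.5]]
white 629 [[261.0, 291.0], [308.0, 279.0], [312.0, 296.0], [265.0, 307.0]] [[563.0, -66.0], [611.0, -54.0], [615.0, -71.0], [567.0, -84.0]]
white 60 [[317.0, 323.0], [317.0, 323.0], [258.0, 323.0], [258.0, 323.0]] [[620.0, -102.0], [620.0, -102.0], [558.0, -102.0], [558.0, -102.0]]
```

move_arm(
  moves=[0,0,0,0.117,0,0,0,0.117,0,0,0,0.117,0,0,0,0.117,0,0,0,0.117,0,0,0,0.117,0,0,0,0.117,-0.114,0.224,0,0,-0.114,0.224,0,0,-0.114,0.224,0,0],
  claw=0,
)

```text
t: 1.4
eef_pos: [603.7, -112.1, 177.3]
tcp_rot: [-3.141, 0.0, 0.285]
ft_force: [0.2, -0.4, -0.3]
opening: 0.023
grip_force: 0.0
```

```bash
cat >> h.py <<'E'
O=np.array([521.3,-78.0]); A=np.deg2rad(16.45)
Rh=np.array([[np.cos(A),-np.sin(A)],[np.sin(A),np.cos(A)]])
def hold(p): return (np.atleast_2d(p)[:,:2]-O)@Rh
E
python3 - <<'E'
from h import *
s=monitor.state(); print(s["t"],s["eef_pos"],s["tcp_rot"],s["opening"],hold(s["eef_pos"]))
for n,px in {"scene":[(255,355),(352,240)],"side":[(404,287),(246,275)]}.items():
    print(n,hold(cast(px,viewer.camera_info(n),0)).round())
for n in ["scene","side"]:
    cv2.imwrite(f"pics/{n}1.png",viewer.read_camera(n)[:,:,::-1])
a=cv2.imread("pics/scene1.png")[60:380,80:480];b=cv2.imread("pics/side1.png")[120:440,180:500]
cv2.imwrite("pics/both1.png",np.hstack([a,b]))
E
```

```text
1.4 [ 603.66560491 -112.07928855  177.30527966] [-3.14135856e+00  3.07378424e-04  2.84651439e-01] 0.02297556510725403 [[ 69.3436296  -56.00849769]]
scene [[209.  43.]
 [ 10. 169.]]
side [[199.  44.]
 [ -2. 163.]]
```

View pics/both1.png

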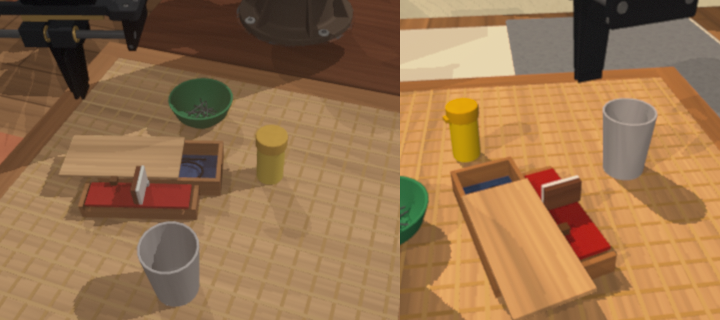

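The two crops show the gripper shut and high. The bystanders are well clear: the glass is at about holder (204,43) and the tube at (4,166). The lane behind the tab is free, so I'll descend.

move_arm(
  moves=[0,0,0.3,0,0,0,0.3,0,0,0,0.28,0,0,0,0,0,0,0,0,0],
  claw=0,
)

```text
t: 2.12
eef_pos: [604.9, -110.9, 46.9]
tcp_rot: [3.141, -0.001, 0.285]
ft_force: [0.4, -0.2, 1.2]
opening: 0.003
grip_force: 0.0
```

```bash
python3 - <<'E'
from h import *
s=monitor.state(); print(s["t"],s["eef_pos"],s["opening"],hold(s["eef_pos"]),s["ft_force"])
for n in ["scene","side"]:
    cv2.imwrite(f"pics/{n}2.png",viewer.read_camera(n)[:,:,::-1])
a=cv2.imread("pics/scene2.png")[140:320,100:320];b=cv2.imread("pics/side2.png")[230:410,200:420]
cv2.imwrite("pics/both2.png",cv2.resize(np.hstack([a,b]),None,fx=1.8,fy=1.8))
E
```

```text
2.125 [ 604.89777656 -110.92937493   46.94474571] 0.0025959226362407568 [[ 70.85099587 -55.25457775]] [ 0.43231319 -0.24568022  1.21399051]
```

View pics/both2.png

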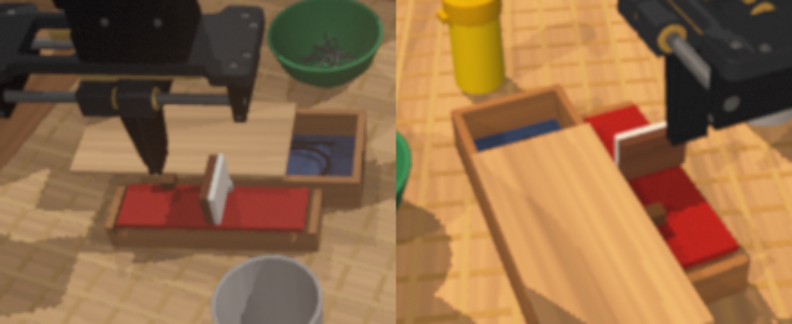

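The scene tip, at about pixel (186,236), looks higher than the stated TCP, which should project to (194,248). I'll take a closer crop and triangulate the tip.

```bash
python3 - <<'E'
from h import *
s=monitor.state();p=np.r_[s["eef_pos"],1]
out=[]
for n,(x0,y0) in {"scene":(140,170),"side":(310,250)}.items():
    im=cv2.imread(f"pics/{n}2.png"); i=viewer.camera_info(n); q=np.array(i["K"])@(np.array(i["camera_from_world"])@p)[:3]; q=q[:2]/q[2]; print(n,q)
    c=cv2.resize(im[y0:y0+100,x0:x0+100],None,fx=4,fy=4,interpolation=cv2.INTER_NEAREST)
    c=np.clip(c.astype(float)*1.6,0,255).astype(np.uint8)
    cv2.drawMarker(c,tuple(int(v) for v in (q-[x0,y0])*4),(255,0,255),0,16,2); out.append(c)
cv2.imwrite("pics/tip.png",np.hstack(out))
E
```

```text
scene [193.75686226 247.78560676]
side [359.24147592 331.88233454]
```

View pics/tip.png

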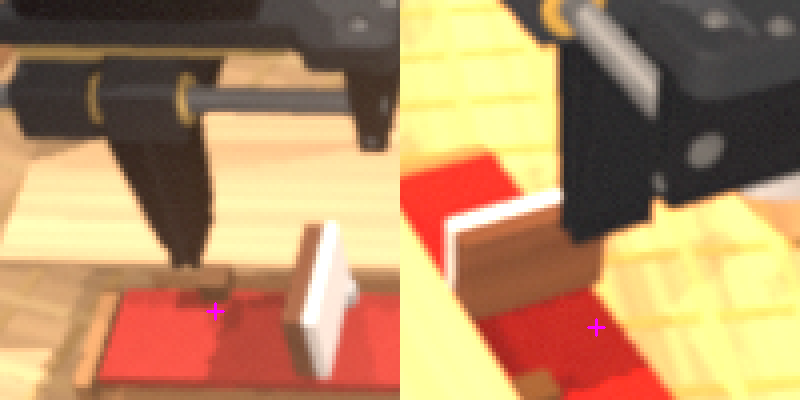

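The magenta cross marks the stated TCP. The visible fingertip is above it, at scene pixel (186,237) and side pixel (363,308), with the tab at scene pixel (215,250).

```bash
python3 - <<'E'
from h import *
P=[];
for n in("scene","side"):
    i=viewer.camera_info(n);P.append(np.array(i["K"])@np.array(i["camera_from_world"])[:3])
def tri(a,b):
    X=cv2.triangulatePoints(P[0],P[1],np.float64(a).reshape(2,1),np.float64(b).reshape(2,1))[:,0];X=X[:3]/X[3]
    print(X.round(1),hold(X).round(1),[ (lambda q:(q[:2]/q[2]).round(1))(p@np.r_[X,1]) for p in P])
tri((186.2,237),(363,308))   # tip
tri((223,226),(339,300)) # tab white top mid (approx)
print(viewer.camera_info("wrist")["camera_from_world"])
E
```

```text
[ 610.4 -110.2   79. ] [[ 76.3 -56.1]] [array([187.5, 235.8]), array([365.4, 309.2])]
[581.1 -77.4  72.5] [[ 57.5 -16.4]] [array([219.9, 229.2]), array([333.7, 296.8])]
[[ 2.80487718e-01 -9.59856011e-01  1.75444791e-03 -2.76455828e+02]
 [-9.29958960e-01 -2.71297688e-01  2.48140881e-01  5.36775010e+02]
 [-2.37703538e-01 -7.12320340e-02 -9.68722367e-01  3.99803579e+02]
 [ 0.00000000e+00  0.00000000e+00  0.00000000e+00  1.00000000e+00]]
```

move_arm(
  moves=[0,0,0.045,0,0,0,0.045,0,0,0,0.02,0,0,0,0,0],
  claw=0,
)

```text
t: 2.72
eef_pos: [603.9, -111.1, 28.7]
tcp_rot: [-3.141, 0.0, 0.284]
ft_force: [0.6, -0.6, -0.4]
opening: 0.009
grip_force: 0.0
```

move_arm(
  moves=[0,0,0.02,0,0,0,0.02,0,0,0,0,0],
)

```text
t: 3.1
eef_pos: [603.9, -111.1, 22.8]
tcp_rot: [-3.141, 0.0, 0.284]
ft_force: [-0.5, 0.4, 0.6]
opening: 0.003
grip_force: 0.0
```

move_arm(
  moves=[0,0,0.03,0,0,0,0.03,0,0,0,0.02,0,0,0,0,0],
)

```text
t: 3.6
eef_pos: [603.9, -111.1, 10.7]
tcp_rot: [-3.141, 0.0, 0.284]
ft_force: [-0.1, 0.0, 0.1]
opening: 0.0
grip_force: 0.0
```

```bash
python3 - <<'E'
from h import *
out=[]
for n,(x0,y0) in {"scene":(140,170),"side":(310,250)}.items():
    im=viewer.read_camera(n)[:,:,::-1]; cv2.imwrite(f"pics/{n}3.png",im)
    c=cv2.resize(im[y0:y0+100,x0:x0+100],None,fx=4,fy=4,interpolation=cv2.INTER_CUBIC)
    out.append(np.clip(c.astype(float)*1.6,0,255).astype(np.uint8))
cv2.imwrite("pics/tip3.png",np.hstack(out)); s=monitor.state(); print(s["eef_pos"],s["ft_force"],s["joints"])
E
```

```text
[ 604.11161704 -111.15695539   11.06336484] [0.07542112 1.02576667 0.41509407] [-2.89467988e-01  6.76780899e-01  1.73121257e+00  3.23685432e-05
  7.33497653e-01  9.97012775e-01]
```

View pics/tip3.png

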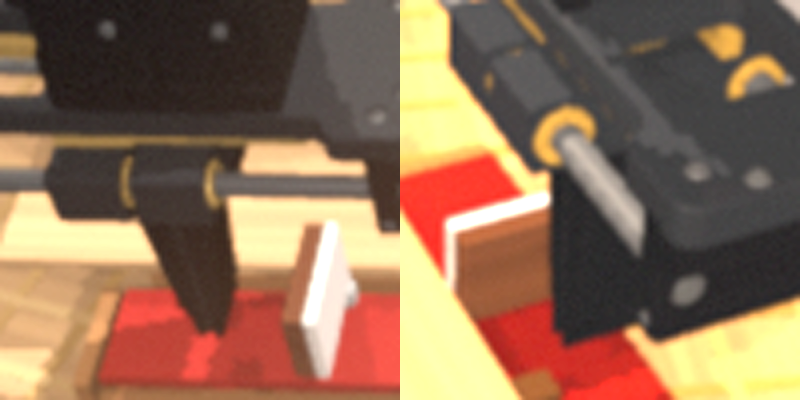

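The tip is now just above the bar, behind the tab, at scene pixel (192,253) and side pixel (360,332). The real tip is about 28 mm above the stated TCP, so I'll go on down by force.

move_arm(
  moves=[0,0,0.02,0,0,0,0.02,0,0,0,0,0],
)

```text
t: 4.08
eef_pos: [603.9, -111.1, 4.8]
tcp_rot: [-3.141, 0.0, 0.284]
ft_force: [-0.3, 0.4, 0.2]
opening: 0.002
grip_force: 0.0
```

move_arm(
  moves=[0,0,0.01,0,0,0,0.01,0,0,0,0,0],
)

```text
t: 4.45
eef_pos: [604.0, -111.1, 1.9]
tcp_rot: [-3.142, 0.0, 0.284]
ft_force: [-0.2, -0.3, 0.5]
opening: 0.006
grip_force: 0.0
```

move_arm(
  moves=[0,0,0.013,0,0,0,0.013,0,0,0,0,0],
)

```text
t: 4.82
eef_pos: [604.0, -111.1, -2.0]
tcp_rot: [-3.141, 0.0, 0.284]
ft_force: [-0.0, 0.9, -0.1]
opening: 0.007
grip_force: 0.0
```

move_arm(
  moves=[0,0,0.013,0,0,0,0.013,0,0,0,0,0],
)

```text
t: 5.2
eef_pos: [604.0, -111.1, -5.9]
tcp_rot: [-3.141, 0.0, 0.284]
ft_force: [0.2, 0.4, 0.6]
opening: 0.003
grip_force: 0.0
```

```bash
cat > bar.py <<'E'
from h import *
import sys
def col(n,im):
    m=red(im); r=[]
    x={"scene":(235,250,262,270),"side":(318,326)}[n]
    for c in x:
        y=np.flatnonzero(m[:,c]); r.append((int(y.min()),int(y.max())) if len(y) else None)
    return r
for n in("scene","side"):
    print(n,"before",col(n,cv2.imread(f"pics/{n}0.png")[:,:,::-1].copy()),col(n,cv2.imread(f"pics/{n}3.png")[:,:,::-1].copy()))
    im=viewer.read_camera(n).copy(); cv2.imwrite(f"pics/{n}{sys.argv[1]}.png",im[:,:,::-1]); print("now",col(n,im))
s=monitor.state(); print(s["eef_pos"],s["ft_force"],s["tau"].round(2))
out=[]
for n,(x0,y0) in {"scene":(140,170),"side":(310,250)}.items():
    im=cv2.imread(f"pics/{n}{sys.argv[1]}.png")
    c=cv2.resize(im[y0:y0+100,x0:x0+100],None,fx=4,fy=4,interpolation=cv2.INTER_CUBIC)
    out.append(np.clip(c.astype(float)*1.6,0,255).astype(np.uint8))
cv2.imwrite(f"pics/tip{sys.argv[1]}.png",np.hstack(out))
E
python3 bar.py 4
```

```text
scene before [(244, 266), (244, 266), (244, 267), (245, 251)] [(244, 266), (244, 266), (245, 266), (245, 251)]
now [(244, 266), (244, 266), (245, 266), (245, 251)]
side before [(292, 314), (290, 302)] [(292, 314), (290, 302)]
now [(292, 314), (290, 302)]
[ 604.09306055 -111.14290987   -5.75375333] [-0.48495116  0.47486369  0.52359702] [-0.000e+00 -6.578e+01 -1.742e+01  5.000e-02 -5.000e-02 -0.000e+00]
```

View pics/tip4.png

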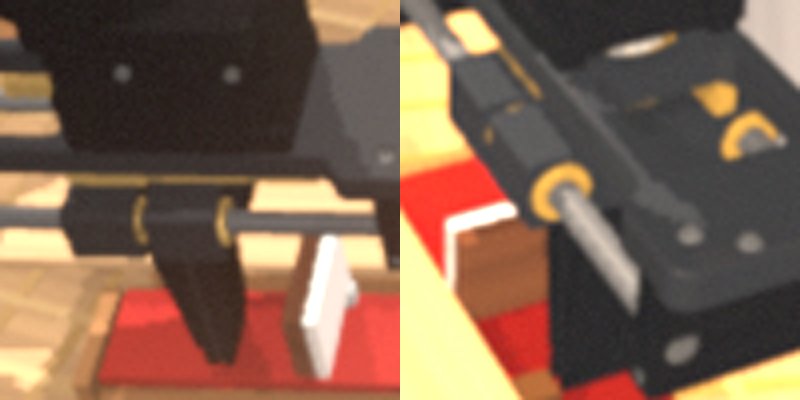

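The tip now looks right at the bar surface, at scene pixel (195,260). The slider blocks are about 55 mm above the tip, so they clear the tab top. I'll press on.

move_arm(
  moves=[0,0,0.01,0,0,0,0.01,0,0,0,0,0],
)

```text
t: 5.68
eef_pos: [604.2, -111.2, -8.6]
tcp_rot: [3.141, -0.0, 0.284]
ft_force: [-0.1, -0.7, 2.6]
opening: 0.007
grip_force: 1.5
```

move_arm(
  moves=[0,0,0.02,0,0,0,0.02,0,0,0,0,0,0,0,0,0],
)

```text
t: 6.18
eef_pos: [604.3, -111.2, -14.7]
tcp_rot: [3.141, -0.0, 0.284]
ft_force: [0.2, 0.1, 6.5]
opening: 0.006
grip_force: 3.0
```

```bash
python3 bar.py 5
```

```text
scene before [(244, 266), (244, 266), (244, 267), (245, 251)] [(244, 266), (244, 266), (245, 266), (245, 251)]
now [(248, 269), (248, 270), (248, 270), (248, 258)]
side before [(292, 314), (290, 302)] [(292, 314), (290, 302)]
now [(296, 314), (294, 302)]
[ 604.24020057 -111.20200959  -14.64979652] [0.17260732 1.01108853 5.96817758] [-2.000e-02 -6.268e+01 -1.596e+01  6.000e-02 -1.700e-01  0.000e+00]
```

move_arm(
  moves=[0,0,0.005,0,0,0,0,0,0,-0.04,0,0,0,-0.04,0,0,0,-0.04,0,0,0,-0.04,0,0,0,0,0,0],
)

```text
t: 7.15
eef_pos: [597.9, -88.1, -15.2]
tcp_rot: [3.141, -0.001, 0.285]
ft_force: [0.4, 0.3, 5.8]
opening: 0.008
grip_force: 3.1
```

```bash
python3 bar.py 6
```

```text
scene before [(244, 266), (244, 266), (244, 267), (245, 251)] [(244, 266), (244, 266), (245, 266), (245, 251)]
now [(248, 270), (248, 270), (248, 270), (249, 258)]
side before [(292, 314), (290, 302)] [(292, 314), (290, 302)]
now [(297, 308), (294, 298)]
[597.87491277 -88.12581784 -15.21264313] [0.30446536 0.64459438 6.4600174 ] [-2.100e-01 -6.148e+01 -1.490e+01 -5.000e-02  5.000e-02 -0.000e+00]
```

View pics/tip6.png

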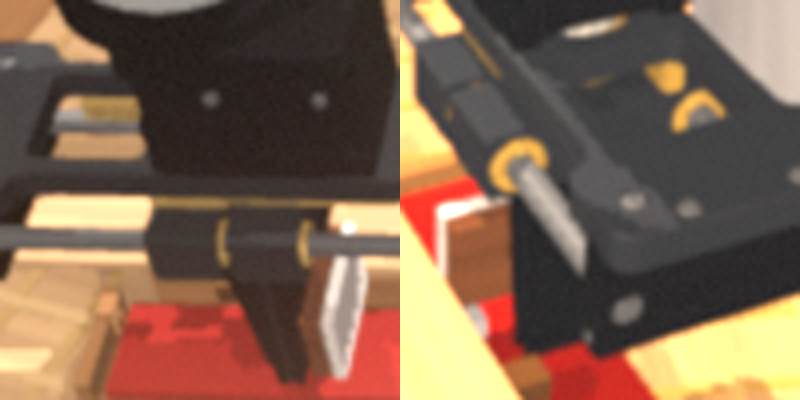

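The fingers have met the tab from behind and it has moved. The white front's foot is at scene pixel (226,263), up from (220,264), and the bar is still down. I'll keep pushing.

move_arm(
  moves=[0,-0.04,0,0,0,-0.04,0,0,0,-0.04,0,0,0,-0.04,0,0,0,-0.04,0,0,0,-0.04,0,0,0,-0.04,0,0,0,0,0,0],
)

```text
t: 8.25
eef_pos: [586.2, -47.8, -15.2]
tcp_rot: [3.141, -0.001, 0.284]
ft_force: [1.0, 0.9, 6.1]
opening: 0.002
grip_force: 3.1
```

```bash
python3 - <<'E'
from h import *
s=monitor.state(); print(s["eef_pos"],hold(s["eef_pos"]),s["ft_force"],s["ft_force"][:2]@Rh)
E
```

```text
[586.16753552 -47.80368965 -15.20214869] [[70.76327308 10.59119946]] [1.03288719 0.89313434 6.05241254] [1.2435247  0.56408442]
```

Now smaller steps until the stop is felt.

move_arm(
  moves=[0,-0.02,0,0,0,-0.02,0,0,0,-0.01,0,0,0,0,0,0],
)

```text
t: 8.75
eef_pos: [584.2, -41.0, -15.2]
tcp_rot: [3.14, -0.002, 0.284]
ft_force: [1.6, -2.4, 6.6]
opening: 0.004
grip_force: 3.3
```

```bash
python3 - <<'E'
from h import *
s=monitor.state(); print(s["eef_pos"],hold(s["eef_pos"]),s["ft_force"],s["ft_force"][:2]@Rh)
E
```

```text
[584.20062728 -41.03174991 -15.19017937] [[70.79454366 17.64293101]] [ 1.6029281  -2.43220738  6.55992907] [ 0.84856694 -2.78656516]
```

move_arm(
  moves=[0,-0.01,0,0,0,-0.01,0,0,0,0,0,0],
)

```text
t: 9.12
eef_pos: [583.4, -38.2, -15.2]
tcp_rot: [3.14, -0.002, 0.284]
ft_force: [1.3, -3.5, 6.6]
opening: 0.002
grip_force: 3.4
```

```bash
python3 - <<'E'
from h import *
s=monitor.state(); print(s["eef_pos"],hold(s["eef_pos"]),s["ft_force"],s["ft_force"][:2]@Rh)
for n in("scene","side"): cv2.imwrite(f"pics/{n}7.png",viewer.read_camera(n)[:,:,::-1])
a=cv2.imread("pics/scene7.png")[150:300,130:330];b=cv2.imread("pics/side7.png")[220:370,220:420]
cv2.imwrite("pics/both7.png",cv2.convertScaleAbs(cv2.resize(np.hstack([a,b]),None,fx=2,fy=2),alpha=1.6))
E
```

```text
[583.41207508 -38.23067302 -15.18019374] [[70.83147387 20.55265308]] [ 1.26953777 -3.47770163  6.63837667] [ 0.23276169 -3.69485545]
```

move_arm(
  moves=[0,-0.01,0,0,0,-0.01,0,0,0,0,0,0],
)

```text
t: 9.6
eef_pos: [583.2, -37.4, -15.2]
tcp_rot: [3.138, -0.002, 0.284]
ft_force: [2.7, -20.6, 2.6]
opening: 0.003
grip_force: 12.3
```

```bash
python3 - <<'E'
from h import *
s=monitor.state(); print(s["eef_pos"],hold(s["eef_pos"]),s["ft_force"],s["ft_force"][:2]@Rh)
E
```

```text
[583.22727696 -37.42368036 -15.20998452] [[70.88276303 21.37894414]] [  2.69252453 -20.56642638   2.62292127] [ -3.24165793 -20.48705046]
```

The stop is reached, with 20 N along −y. I'll ease off slightly while keeping the bar down, then look.

move_arm(
  moves=[0,0.012,0,0,0,0,0,0,0,0,0,0],
)

```text
t: 9.98
eef_pos: [583.3, -37.7, -15.2]
tcp_rot: [3.14, -0.002, 0.284]
ft_force: [1.5, -8.3, 5.6]
opening: 0.005
grip_force: 7.1
```

```bash
python3 - <<'E'
from h import *
s=monitor.state(); print(s["eef_pos"],hold(s["eef_pos"]),s["ft_force"],s["ft_force"][:2]@Rh)
for n in("scene","side"): cv2.imwrite(f"pics/{n}7.png",viewer.read_camera(n)[:,:,::-1])
a=cv2.imread("pics/scene7.png")[150:300,130:330];b=cv2.imread("pics/side7.png")[220:370,220:420]
cv2.imwrite("pics/both7.png",cv2.convertScaleAbs(cv2.resize(np.hstack([a,b]),None,fx=2,fy=2),alpha=1.6))
E
```

```text
[583.26005482 -37.73125431 -15.20912659] [[70.82710087 21.07467806]] [ 1.49263298 -8.25859104  5.57293471] [-0.90712013 -8.34322553]
```

View pics/both7.png

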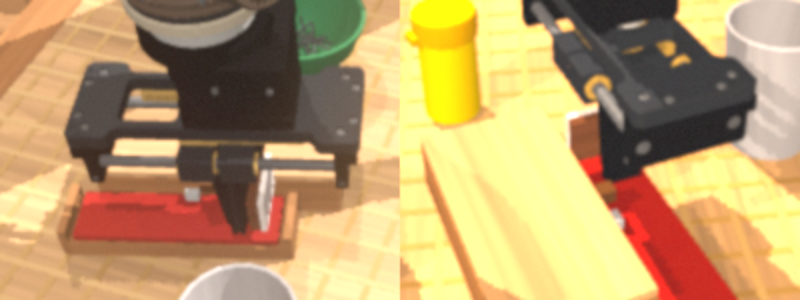

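The lid covers the whole box with the tab near the bar's +y end (scene crop pixel (265,195)), and the bar is still down. Next I back off a hair and lift.

move_arm(
  moves=[0,0.01,0,0,0,0,0,0,0,0,-0.04,0,0,0,-0.08,0,0,0,-0.2,0,0,0,-0.3,0,0,0,-0.3,0,0,0,-0.3,0,0,0,0,0],
)

```text
t: 11.2
eef_pos: [583.6, -38.1, 171.1]
tcp_rot: [3.139, -0.005, 0.284]
ft_force: [0.4, -0.4, 0.4]
opening: -0.001
grip_force: 0.0
```

```bash
python3 bar.py 8; python3 - <<'E'
from h import *
P=[]
im=cv2.imread("pics/scene8.png")[:,:,::-1].copy(); info=viewer.camera_info("scene")
m=red(im); cs=comps(m,30)
for c in cs:
    w=hold(cast(np.argwhere(c)[:,::-1],info,30)); print(int(c.sum()),w.min(0).round(),w.max(0).round())
for n in("scene","side"):
    a=cv2.imread(f"pics/{n}8.png"); P.append(a[200:300,140:300] if n=="scene" else a[250:350,250:410])
cv2.imwrite("pics/both8.png",cv2.convertScaleAbs(cv2.resize(np.hstack(P),None,fx=2.5,fy=2.5),alpha=1.5))
E
```

```text
scene before [(244, 266), (244, 266), (244, 267), (245, 251)] [(244, 266), (244, 266), (245, 266), (245, 251)]
now [(247, 266), (247, 266), None, (245, 251)]
side before [(292, 314), (290, 302)] [(292, 314), (290, 302)]
now [(298, 311), (296, 312)]
[582.11393787 -37.85776076 167.56497635] [-0.63521623 -0.35221912 -0.80077612] [ 6.000e-02 -5.924e+01 -2.594e+01  6.000e-02  1.000e-02  0.000e+00]
1848 [ 46. -99.] [90. 31.]
75 [48. 44.] [89. 50.]
```

View pics/both8.png

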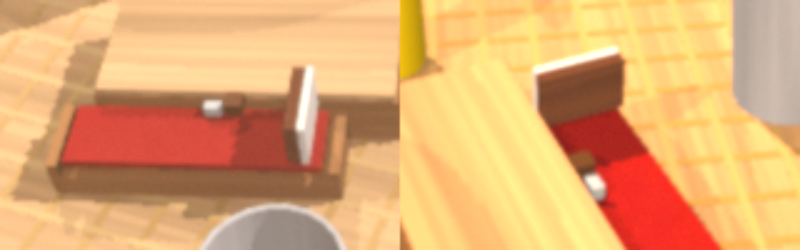

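The lid is shut: the bar is visible up to holder y 31, where the tab's rear face should be. The bar is back up and the nose sits behind the lug. I'm handing in.

```bash
python3 -c "
from cell import order; print(order.job_done())"
```

```text
the job is handed in; nothing more can be done
None
```

The lid is fully shut, the catch has sprung up and locked behind the lug, I never moved the arm near the glass, bowl or tube box, and the job is handed in; the call gave no verdict.

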